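# Stand the tipped glaze bottles back up in the row

## Robot

A 7-joint arm with a two-finger parallel gripper is mounted at the origin on the work surface. World frame = base frame: x ahead of the robot, y to its left, z up, the work surface at z = 0. Lengths are in m, angles in rad, forces in N, time in s.
With the tool pointing down it reaches from about 0.35 to 0.9 m from the base axis. Payload 8.1 kg.
Tool frame: the origin (TCP) lies at the very end of the fingers, on their centre line; the grasp point (between the pads) lies 19 mm behind it; z points along the fingers, y is the line along which they close (so a half turn about z gives the same grasp; the last joint's range is limited). The gripper opens to 92 mm and grips with 3 to 60 N. Pads are 19 mm wide; open, the fingers measure 130 mm over their backs; the gripper's body (75 mm by 190 mm) begins 47 mm behind the grasp point.
Start: joints at [-1.307, 0.434, 0.025, 1.573, -0.012, 1.134, -0.075], TCP at [0.224, 0.583, 0.227] pointing down, gripper open.
Joint ranges: [-2.62, 2.62], [-0.44, 2.09], [-1.27, 1.32], [0.08, 2.57], [-1.32, 4.46], [0.12, 2], [-2.74, 2.74]. Speed limits (rad/s): [2.22, 2.22, 3.01, 3.01, 3.14, 3.14, 3.14].

## Interface

Orientations are given as a rotation vector (axis times angle).
In Python, from cell import arm gives the robot as it stands.
- The arm moves only by the tool carry_out, never from a script. Its argument "commands" is a list of rows, each a list of 7 numbers: the opening, from 0 (shut) to 1 (fully open), then the shift along the tool's x, y, z each as a share of 0.025 m, from -1 to 1, then the turn, a rotation vector about the tool's x, y, z each as a share of 0.1 rad, from -1 to 1. A call has 1 to 8 rows; each row shifts and turns the commanded pose from where the row before left it, along the tool's axes as they then stand; what a row does not reach is not made up. A row lasts 1/10 s, in which the tool goes at most 50 mm and 8.59 degrees, less where a joint would pass 70% of its speed; a pose out of reach is approached as far as the arm can. A call with a number of a shift or a turn outside -1 to 1 is refused whole. A call with a gripper value outside its range is refused whole. The fingers move at their own pace and stop on an object; "squeeze" is the grip in N (left out, the last holds). Time passes only in rows, so rows that do not move let the fingers close. It gives the time, the measured TCP pose, the force, the opening and the grip force at its end, in the units of the state.
- arm.observe(): the state, without advancing time (a new reading comes with each control period).
- arm.get_image(name): name is "scene" or "top"; returns a dict with "pixels" (420x560x3 uint8, red, green, blue), "range_z" (420x560 float32, m along the optical axis (not along the pixel's ray), 0 where there is no reading), "mtx" (3x3 intrinsics, pixels), "R" (3x3) and "t" (3): a world point X has camera coordinates R X + t. Camera axes: x right, y down, z forward; pixel columns grow to the right and rows downward; lengths in m; the calibration is good to about 2 mm. A picture is of the moment at which its call begins.
- arm.sign_off(): hands the job in; it is judged then, once.
The state is a dict: "clock": time; "joints": joint angles; "dq": joint speeds; "joint_efforts": joint torques, N m; "position": TCP position; "ee_rot": TCP orientation; "force": force on the tool from outside, world axes, zero at the start; "ft_torque": the same for the moment, N m; "width": opening from 0.0 (shut) to 1.0 (fully open); "gripper_force": force on a finger pad.
Only numpy, scipy, OpenCV 4.12 (cv2) and the standard library are available. Lean on these libraries where they do the work, as an engineer would, in place of code of your own. Each camera call takes 0.05 s, during which the arm holds its last target. There are 200 camera calls.

## Task

Two of the square glaze bottles have tipped over and lie across the bottle lane. Stand both upright again in the two free places of the row, flat on the board in the channel between the strips and in the middle of the gap, keeping the row's even spacing. Set them down gently, without dropping them, and leave the neighbours and the other things on the table where they are.

Things in the scene. Friction and masses are not known exactly. Their poses are not given: they have to be found in the camera images.
- lane: Fixed plywood board: 400 mm long (its x, away from the robot), 240 mm wide (y), 16 mm thick. Origin: centre of its underside, on the table; z up. Two aluminium strips, 10 mm wide, 6 mm high, run along x on its top; between them (y from -31 to +31 mm) is the 62 mm wide channel in which the row stands. At each end, 190 to 200 mm from the centre, a cheek 120 mm wide and 30 mm high.
- place0 (a point): Place 1 of the row's 4 places, counted from the robot: point on the board's top in the middle of the channel, at x = -129 mm of the lane. Unmarked; the places are 86 mm apart. Which two of them are free of a standing neighbour differs from run to run.
- place1 (a point): Place 2 of the row's 4 places, counted from the robot: point on the board's top in the middle of the channel, at x = -43 mm of the lane. Unmarked; the places are 86 mm apart. Which two of them are free of a standing neighbour differs from run to run.
- place2 (a point): Place 3 of the row's 4 places, counted from the robot: point on the board's top in the middle of the channel, at x = 43 mm of the lane. Unmarked; the places are 86 mm apart. Which two of them are free of a standing neighbour differs from run to run.
- place3 (a point): Place 4 of the row's 4 places, counted from the robot: point on the board's top in the middle of the channel, at x = 129 mm of the lane. Unmarked; the places are 86 mm apart. Which two of them are free of a standing neighbour differs from run to run.
- bottle_a: Tipped white plastic glaze bottle with paper labels and a black cap, 130 mm tall: square body 54 x 54 mm over the lowest 104 mm, then a shoulder and a round cap 30 mm across. 0.2 to 0.45 kg. Origin: on its long axis, 52 mm from the base (middle of the square part); x axis from base to cap. It starts lying on the strips, across the lane at one of the places, cap to the robot's right.
- bottle_b: The other tipped bottle, the same in all, but lying with its cap to the robot's left.
- neighbour_bottle: Bottle of the same make standing in the row, 54 x 54 x 130 mm. Origin: centre of its underside, z up.
- neighbour_can: Round metal can standing in the row, 54 mm across, 115 mm tall. Origin: centre of its underside, z up.
- glaze_pot: Bystander: blue mug by the left edge of the table, 86 mm across, 90 mm tall. Origin: centre of its underside.
- brush: Bystander: brush lying on the left of the table.
- spatula: Bystander: spatula lying on the right of the table.
- tape: Bystander: tape ring lying on the right of the table, 100 mm across, 25 mm high.
There are look-alikes about, which are no part of the job. Leave any red or yellow look-alike of the neighbour_can alone.

How it is judged:
At the end, for the whole second after the job is handed in: Both bottles stand upright (within 0.08 rad) with their base on the board in the channel (axis within 9 mm of the channel's middle line, not on a strip), each within 20 mm of one of the four places, released and at rest; the two neighbours stand upright, within 25 mm of where they began (angle between each of bottle_a, bottle_b's own x axis and vertical below 0.08 rad and (horizontal distance between bottle_a and place0 below 0.02 m or horizontal distance between bottle_a and place1 below 0.02 m or horizontal distance between bottle_a and place2 below 0.02 m or horizontal distance between bottle_a and place3 below 0.02 m) and y of bottle_a in the frame of lane between -0.009 and 0.009 m and z of bottle_a in the frame of lane between 0.064 and 0.072 m and linear speed of each of bottle_a, bottle_b below 0.02 m/s and angular speed of each of bottle_a, bottle_b below 0.1 rad/s and (horizontal distance between bottle_b and place0 below 0.02 m or horizontal distance between bottle_b and place1 below 0.02 m or horizontal distance between bottle_b and place2 below 0.02 m or horizontal distance between bottle_b and place3 below 0.02 m) and y of bottle_b in the frame of lane between -0.009 and 0.009 m and z of bottle_b in the frame of lane between 0.064 and 0.072 m and distance of each of neighbour_bottle, neighbour_can from where it was at the start of the episode below 0.025 m and angle between each of neighbour_bottle, neighbour_can's own z axis and vertical below 0.1 rad); the robot touches nothing.
It fails at once if a standing neighbour in the row is tipped (angle between any of neighbour_bottle, neighbour_can's own z axis and vertical above 0.35 rad).
It fails at once if another thing on the table is shifted by more than 30 mm (distance of any of glaze_pot, brush, spatula, tape from where it was at the start of the episode above 0.03 m).
It fails at once if a bottle that is being stood up (leaning less than 1 rad) is dropped or slammed on the lane (more than 50 N) ((angle between bottle_a's own x axis and vertical below 1 rad and contact force between bottle_a and lane above 50 N) or (angle between bottle_b's own x axis and vertical below 1 rad and contact force between bottle_b and lane above 50 N)).
It also fails if it takes over 54 s, if anything falls off the work surface, if the arm or the gripper's body presses on something with over 40 N, if the wrist force passes 120 N, or if a joint passes its speed limit or range.

## Working session

There is one attempt and no reset: what is moved stays moved. The work goes in short steps, Python scripts to look and compute and a tool call to move; the robot and the scene stay as the last step left them, time stands still between calls to the robot, and variables do not carry over. Pictures are saved under pics/ and viewed, at most 10 in all, crops included, and the job is handed in when it is done.

Besides the shell and the picture viewer there is one more tool, called after "Call:" by a JSON object that holds its "method" and its "body". carry_out: Moves the arm, as the interface text tells. Shift numbers are shares of 0.025 m and turn numbers shares of 0.1 rad, none past 1 either way. Its arguments: {"type":"object","properties":{"commands":{"type":"array"},"squeeze":{"type":"number"}},"required":["commands"]}

```bash
mkdir -p pics; cat > h.py <<'E'
import numpy as np, cv2
from cell import arm
def snap(n,f):
    im=arm.get_image(n); cv2.imwrite(f'pics/{f}.png',im['pixels'][:,:,::-1]); np.savez(f'{f}.npz',**im); return im
def pts(im):
    z=im['range_z'];v,u=np.mgrid[:z.shape[0],:z.shape[1]]
    K=im['mtx'];c=np.stack([(u-K[0,2])/K[0,0]*z,(v-K[1,2])/K[1,1]*z,z],-1)
    P=(c-im['t'])@im['R']; P[z==0]=np.nan; return P
E
python3 - <<'E'
from h import *
for n in('top','scene'):
    im=snap(n,n+'0'); print(im['mtx'],im['R'],im['t'])
print(arm.observe())
E
```

```text
[[391.48194941   0.         278.32042586]
 [  0.         391.48194941 207.18846909]
 [  0.           0.           1.        ]] [[-1.15403410e-02 -9.99929970e-01 -2.62208640e-03]
 [-9.82216044e-01  1.18272663e-02 -1.87381319e-01]
 [ 1.87399209e-01  4.13011016e-04 -9.82283750e-01]] [-0.00719936  0.54686685  1.02641851]
[[529.86151573   0.         279.44492406]
 [  0.         529.86151573 211.17646446]
 [  0.           0.           1.        ]] [[-0.35581717  0.93453765  0.00579028]
 [ 0.64237192  0.24906831 -0.7247919 ]
 [-0.67878749 -0.25417389 -0.68894352]] [ 0.18319896 -0.31983836  1.85120033]
{'clock': 0.1, 'joints': array([-1.30659616,  0.43514007,  0.02495513,  1.57396528, -0.01164685,
        1.13401308, -0.07510985]), 'dq': array([ 0.00040766, -0.00131911,  0.0009306 , -0.00368921, -0.0008468 ,
        0.00113382, -0.00094835]), 'joint_efforts': array([ 2.45328330e-03, -6.69119096e+01,  9.87811871e-01, -3.15142393e+01,
       -6.04920345e-02,  3.75114090e-02,  1.58914588e-05]), 'position': array([0.22400817, 0.58300137, 0.22604724]), 'ee_rot': array([-5.73037939e-01, -3.08870763e+00,  2.15141986e-03]), 'force': array([ 0.47941132,  0.95998305, -0.02579182]), 'ft_torque': array([ 0.03058539, -0.02705871, -0.01739444]), 'gripper_force': 0.0, 'width': 1.0012684328587949}
```

View pics/top0.png

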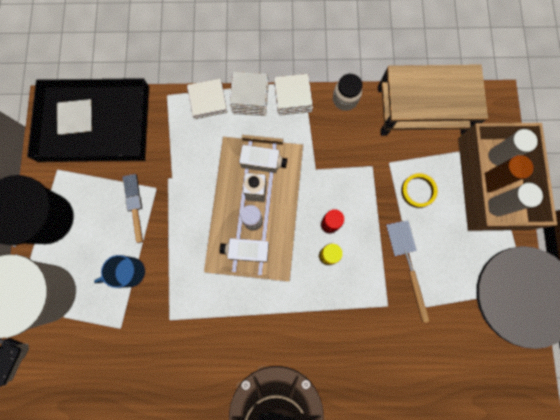

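View pics/scene0.png

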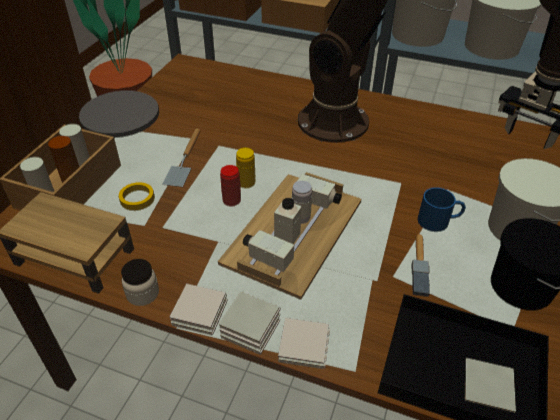

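Bottle_b lies at (246,250), cap left at (223,248). Bottle_a lies at (262,158), cap right at (284,162). The neighbours are at (254,185) (bottle) and (250,215) (can). Things that could be mistaken for these are the red can (333,221), the yellow can (332,254), the jar (348,90) and the white bottles in the crate (522,140)/(530,195). I choose the two white bottles lying on the board.

```bash
python3 - <<'E'
from h import *
im=dict(np.load('top0.npz')); P=pts(im)
v,u=np.mgrid[:420,:560]
def rect(m,n):
    p=P[m][:,:2].astype(np.float32); r=cv2.minAreaRect(p*1000); print(n,len(p),'c',np.round(r[0],1),'size',np.round(r[1],1),'ang',round(r[2],2),'z',np.round(np.percentile(P[m][:,2],[5,50,95]),4))
z=P[...,2]
box=lambda a,b,c,d:(u>=a)&(u<b)&(v>=c)&(v<d)
rect(box(200,310,130,285)&(z>.011)&(z<.019),'board')
rect(box(215,280,235,265)&(z>.065)&(z<.09),'b body'); rect(box(232,295,142,172)&(z>.065)&(z<.09),'a body')
rect(box(215,231,235,265)&(z>.045)&(z<.07),'b cap'); rect(box(279,295,150,172)&(z>.045)&(z<.07),'a cap')
rect(box(240,266,195,235)&(z>.1),'can'); rect(box(240,270,165,199)&(z>.085),'nb')
rect(box(320,348,205,235)&(z>.03),'red'); rect(box(320,348,240,268)&(z>.03),'yel')
rect(box(80,150,250,295)&(z>.05),'mug')
# channel strips midpoints: row-wise depth check
c=cv2.resize(im['pixels'][125:290,195:345],None,fx=4,fy=3.5,interpolation=cv2.INTER_CUBIC)
cv2.imwrite('pics/crop.png',c[:,:,::-1])
E
```

```text
board 7432 c [557.6  53.7] size [240.  399.9] ang 83.21 z [0.0121 0.0152 0.0182]
b body 822 c [429.6  71.5] size [110.4  54.5] ang 85.19 z [0.0715 0.075  0.0783]
a body 751 c [683.8  28.7] size [122.7  54.9] ang 79.92 z [0.0693 0.075  0.0783]
b cap 97 c [427.6 133.5] size [46.6 27.2] ang 7.22 z [0.0512 0.061  0.0669]
a cap 95 c [678.  -28.3] size [22.5 37.1] ang 89.3 z [0.0507 0.0608 0.0678]
can 365 c [528.9  55.1] size [50.4 85.4] ang 84.73 z [0.1094 0.1296 0.1325]
nb 472 c [596.9  48.9] size [54.3 54.4] ang 83.77 z [0.0955 0.1212 0.1465]
red 426 c [ 502.1 -157.5] size [52.3 52. ] ang 18.16 z [0.0511 0.1132 0.1166]
yel 406 c [ 414.4 -148.6] size [53.2 51.2] ang 9.91 z [0.0574 0.1134 0.1166]
mug 550 c [379.1 414.9] size [109.  85.] ang 79.33 z [0.0533 0.0774 0.0906]
```

View pics/crop.png

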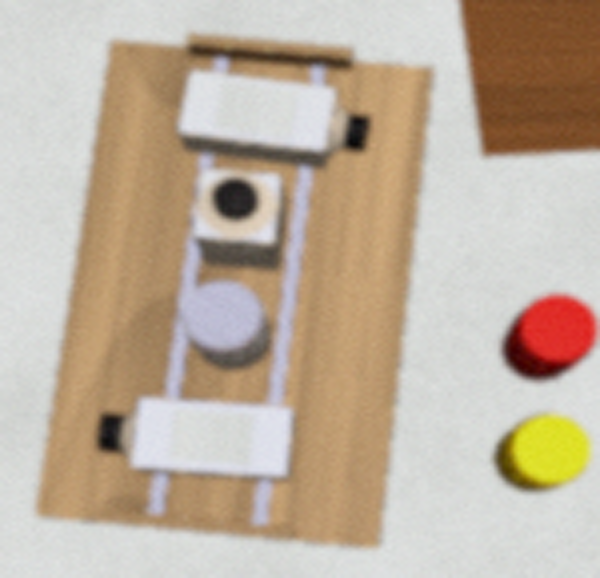

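The crop confirms the choice. Bottle_b has its cap at (112,432) and bottle_a has its cap at (357,132). The strips run parallel between them, and the red and yellow cans stand off the board.

```bash
cat >> h.py <<'E'
from scipy.spatial.transform import Rotation as Ro
C=np.array([.5576,.0537]);A=np.radians(-6.8)
X=np.array([np.cos(A),np.sin(A),0]);Y=np.array([-np.sin(A),np.cos(A),0]);Z=np.array([0,0,1.])
def W(x,y,z): return np.r_[C,0]+x*X+y*Y+z*Z
def tool(tilt,yaw=0):  # tool y=lane x; tilt>0: body leans to +lane y
    d=-np.cos(tilt)*Z-np.sin(tilt)*Y
    R=Ro.from_matrix(np.c_[np.cross(X,d),X,d]); return Ro.from_rotvec([0,0,yaw])*R
def plan(p,R,n,p0=None,R0=None):
    s=arm.observe()
    if p0 is None: p0=s['position'];R0=Ro.from_rotvec(s['ee_rot'])
    w=(R0.inv()*R).as_rotvec()/n
    for k in range(n):
        Rk=R0*Ro.from_rotvec(w*k)
        print(np.round(np.r_[Rk.inv().apply((p-p0)/n)/.025,w/.1],2).tolist())
E
python3 - <<'E'
from h import *
P=pts(dict(np.load('top0.npz'))); v,u=np.mgrid[:420,:560]; z=P[...,2]
box=lambda a,b,c,d:(u>=a)&(u<b)&(v>=c)&(v<d)
for n,m in(('b',box(215,280,235,265)),('a',box(232,295,142,172))):
    p=P[m&(z>.068)&(z<.085)]-np.r_[C,0]; x=p@X;y=p@Y
    for lo in np.arange(-.06,.07,.02):
        k=(y>lo)&(y<lo+.02)
        if k.sum()>20: print(n,round(lo,2),np.round(np.percentile(x[k],[2,98])*1000,1),np.round(x[k].min()*500+x[k].max()*500,1))
    print(n,'y ext',np.round(np.percentile(y,[.5,1.5,98.5,99.5])*1000,1))
    k=m&(z>.03)&(z<.068); q=P[k]-np.r_[C,0]; yy=q@Y;print('low y',np.round([yy.min()*1000,yy.max()*1000],1))
d=tool(np.pi/4).as_matrix()[:,2]; g=W(-.129,.036,.049)
print(g+d*.011, g-d*.09)
plan(g-d*.09,tool(np.pi/4),17)
E
```

```text
b -0.06 [-154.1 -101.4] -127.8
b -0.04 [-154.  -103.1] -128.6
b -0.02 [-155.3 -103.3] -129.2
b 0.0 [-155.4 -104.8] -130.0
b 0.02 [-156.8 -104.5] -130.3
b 0.04 [-156. -106.] -131.0
b y ext [-52.  -51.2  50.6  52.1]
low y [-53.3  77.6]
a -0.06 [101.1 152.6] 126.6
a -0.04 [101.9 153.5] 127.4
a -0.02 [101.8 153.9] 128.5
a 0.0 [103.5 154.9] 128.8
a 0.02 [103.8 155.8] 129.7
a 0.04 [105.1 156.4] 131.7
a y ext [-55.  -52.3  49.8  50.7]
low y [-78.4  52.3]
[0.43284903 0.09699741 0.04122183] [0.44130517 0.16791281 0.11263961]
[-0.83, -0.73, 0.27, 0.3, -0.39, 0.74]
[-0.87, -0.66, 0.32, 0.3, -0.39, 0.74]
[-0.9, -0.58, 0.38, 0.3, -0.39, 0.74]
[-0.92, -0.5, 0.43, 0.3, -0.39, 0.74]
[-0.94, -0.42, 0.48, 0.3, -0.39, 0.74]
[-0.95, -0.33, 0.53, 0.3, -0.39, 0.74]
[-0.95, -0.25, 0.57, 0.3, -0.39, 0.74]
[-0.94, -0.16, 0.62, 0.3, -0.39, 0.74]
[-0.92, -0.07, 0.66, 0.3, -0.39, 0.74]
[-0.9, 0.01, 0.69, 0.3, -0.39, 0.74]
[-0.87, 0.1, 0.72, 0.3, -0.39, 0.74]
[-0.83, 0.19, 0.75, 0.3, -0.39, 0.74]
[-0.78, 0.27, 0.78, 0.3, -0.39, 0.74]
[-0.73, 0.35, 0.8, 0.3, -0.39, 0.74]
[-0.67, 0.42, 0.81, 0.3, -0.39, 0.74]
[-0.6, 0.5, 0.82, 0.3, -0.39, 0.74]
[-0.53, 0.56, 0.83, 0.3, -0.39, 0.74]
```

Call:
{"method": "carry_out", "body": {"commands": [[0.8, -0.83, -0.73, 0.27, 0.3, -0.39, 0.74], [0.8, -0.87, -0.66, 0.32, 0.3, -0.39, 0.74], [0.8, -0.9, -0.58, 0.38, 0.3, -0.39, 0.74], [0.8, -0.92, -0.5, 0.43, 0.3, -0.39, 0.74], [0.8, -0.94, -0.42, 0.48, 0.3, -0.39, 0.74], [0.8, -0.95, -0.33, 0.53, 0.3, -0.39, 0.74], [0.8, -0.95, -0.25, 0.57, 0.3, -0.39, 0.74], [0.8, -0.94, -0.16, 0.62, 0.3, -0.39, 0.74]], "squeeze": 50}}

```text
clock: 0.9
position: [0.3266, 0.3869, 0.1723]
ee_rot: [1.328, 2.523, -0.419]
force: [-0.0, -1.3, 0.4]
width: 0.801
gripper_force: 0.0
```

Call:
{"method": "carry_out", "body": {"commands": [[0.8, -0.92, -0.07, 0.66, 0.3, -0.39, 0.74], [0.8, -0.9, 0.01, 0.69, 0.3, -0.39, 0.74], [0.8, -0.87, 0.1, 0.72, 0.3, -0.39, 0.74], [0.8, -0.83, 0.19, 0.75, 0.3, -0.39, 0.74], [0.8, -0.78, 0.27, 0.78, 0.3, -0.39, 0.74], [0.8, -0.73, 0.35, 0.8, 0.3, -0.39, 0.74], [0.8, 0, 0, 0, 0.3, -0.39, 0.74], [0.8, 0, 0, 0, 0.3, -0.39, 0.74]]}}

```text
clock: 1.7
position: [0.4029, 0.2403, 0.132]
ee_rot: [1.842, 1.761, -0.738]
force: [-2.0, 0.2, 0.2]
width: 0.8
gripper_force: 0.0
```

```bash
python3 - <<'E'
from h import *
s=arm.observe();print(s['clock'],s['position'],s['joints'].round(2),s['force'])
R=tool(np.pi/4,np.radians(1.7));d=R.as_matrix()[:,2]; g=W(-.130,.036,.049)
plan(g-d*.06,R,3)
E
```

```text
1.7 [0.40291766 0.24027658 0.13199165] [-1.26  0.71  0.49  1.73  0.15  1.35 -0.9 ] [-1.97484046  0.23952107  0.16745528]
[-0.54, 0.53, 1.21, 0.03, -0.14, 0.14]
[-0.51, 0.54, 1.22, 0.03, -0.14, 0.14]
[-0.49, 0.55, 1.22, 0.03, -0.14, 0.14]
```

Call:
{"method": "carry_out", "body": {"commands": [[0.8, -0.4, 0.4, 0.9, 0.02, -0.11, 0.11], [0.8, -0.4, 0.4, 0.92, 0.02, -0.11, 0.11], [0.8, -0.37, 0.41, 0.92, 0.02, -0.11, 0.11], [0.8, -0.37, 0.41, 0.92, 0.02, -0.11, 0.11], [0.8, 0, 0, 0, 0, 0, 0], [0.8, 0, 0, 0, 0, 0, 0]]}}

```text
clock: 2.3
position: [0.4369, 0.1478, 0.0912]
ee_rot: [1.847, 1.692, -0.762]
force: [-0.5, 1.1, 0.0]
width: 0.802
gripper_force: 0.0
```

```bash
python3 - <<'E'
from h import *
s=arm.observe();print(s['clock'],s['position'],s['joints'].round(2),s['force'])
R=tool(np.pi/4,np.radians(1.7));d=R.as_matrix()[:,2]; g=W(-.130,.036,.049)
plan(g+d*.011,R,4)
snap('scene','s1')
E
```

```text
2.3 [0.43686006 0.14784375 0.09122018] [-1.16  0.76  0.52  1.84  0.21  1.19 -0.88] [-0.51689539  1.0891081   0.03434112]
[-0.01, -0.0, 0.71, 0.01, -0.0, 0.0]
[-0.01, -0.0, 0.71, 0.01, -0.0, 0.0]
[-0.01, -0.0, 0.71, 0.01, -0.0, 0.0]
[-0.01, -0.0, 0.71, 0.01, -0.0, 0.0]
```

View pics/s1.png

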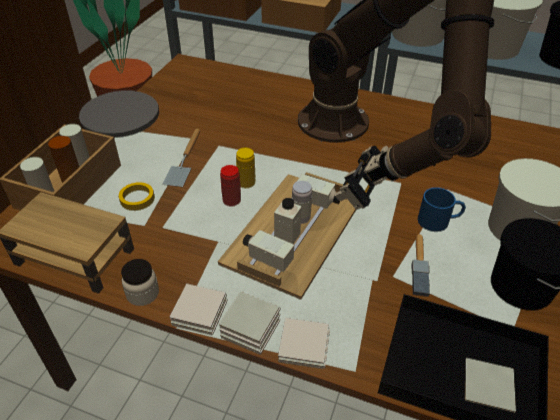

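The gripper at (355,190) straddles bottle_b's cap end, and the wrist is clear of the mug.

Call:
{"method": "carry_out", "body": {"commands": [[0.8, 0, 0, 0.71, 0, 0, 0], [0.8, 0, 0, 0.71, 0, 0, 0], [0.8, 0, 0, 0.71, 0, 0, 0], [0.8, 0, 0, 0.71, 0, 0, 0], [0.8, 0, 0, 0, 0, 0, 0], [0.4, 0, 0, 0, 0, 0, 0], [0.4, 0, 0, 0, 0, 0, 0], [0.4, 0, 0, 0, 0, 0, 0]], "squeeze": 50}}

```text
clock: 3.15
position: [0.4332, 0.0994, 0.0415]
ee_rot: [1.847, 1.694, -0.759]
force: [-0.8, 1.1, 1.4]
width: 0.588
gripper_force: 10.7
```

Call:
{"method": "carry_out", "body": {"commands": [[0.4, 0, 0, 0, 0, 0, 0], [0.4, 0, 0, 0, 0, 0, 0], [0.4, -0.2, 0, -0.2, 0, 0, 0], [0.4, -0.5, 0, -0.5, 0, 0, 0], [0.4, -0.5, 0, -0.5, 0, 0, 0], [0.4, -0.5, 0, -0.5, 0, 0, 0], [0.4, -0.5, 0, -0.5, 0, 0, 0], [0.4, -0.3, 0, -0.3, 0, 0, 0]]}}

```text
clock: 3.95
position: [0.4329, 0.098, 0.1308]
ee_rot: [1.848, 1.692, -0.759]
force: [-0.5, 0.0, -3.4]
width: 0.585
gripper_force: 49.9
```

```bash
python3 - <<'E'
from h import *
s=arm.observe();print(s['clock'],s['position'],s['joints'].round(2),s['force'])
# target: upright, axis at lane(-.129,0), grasp height over table .155
R=tool(-np.pi/4);d=R.as_matrix()[:,2]; g=W(-.129,0,.155)
plan(g+d*.011,R,20)
E
```

```text
3.95 [0.43288548 0.09797283 0.13075942] [-1.14  0.66  0.57  1.92  0.27  1.18 -0.85] [-4.69731057e-01  2.07087015e-03 -3.37745413e+00]
[-0.05, -0.0, 0.01, 0.0, 0.78, 0.02]
[-0.05, -0.0, 0.0, 0.0, 0.78, 0.02]
[-0.05, -0.0, -0.0, 0.0, 0.78, 0.02]
[-0.05, -0.0, -0.01, 0.0, 0.78, 0.02]
[-0.05, -0.0, -0.01, 0.0, 0.78, 0.02]
[-0.05, -0.0, -0.01, 0.0, 0.78, 0.02]
[-0.05, -0.0, -0.02, 0.0, 0.78, 0.02]
[-0.05, -0.0, -0.02, 0.0, 0.78, 0.02]
[-0.05, -0.0, -0.03, 0.0, 0.78, 0.02]
[-0.05, -0.0, -0.03, 0.0, 0.78, 0.02]
[-0.04, -0.0, -0.03, 0.0, 0.78, 0.02]
[-0.04, -0.0, -0.04, 0.0, 0.78, 0.02]
[-0.04, -0.0, -0.04, 0.0, 0.78, 0.02]
[-0.03, -0.0, -0.04, 0.0, 0.78, 0.02]
[-0.03, 0.0, -0.04, 0.0, 0.78, 0.02]
[-0.03, 0.0, -0.05, 0.0, 0.78, 0.02]
[-0.02, 0.0, -0.05, 0.0, 0.78, 0.02]
[-0.02, 0.0, -0.05, 0.0, 0.78, 0.02]
[-0.02, 0.0, -0.05, 0.0, 0.78, 0.02]
[-0.01, 0.0, -0.05, 0.0, 0.78, 0.02]
```

Call:
{"method": "carry_out", "body": {"commands": [[0.4, -0.05, 0, 0, 0, 0.4, 0.02], [0.4, -0.05, 0, 0, 0, 0.78, 0.02], [0.4, -0.05, 0, 0, 0, 0.78, 0.02], [0.4, -0.05, 0, -0.01, 0, 0.78, 0.02], [0.4, -0.05, 0, -0.01, 0, 0.78, 0.02], [0.4, -0.05, 0, -0.02, 0, 0.78, 0.02], [0.4, -0.05, 0, -0.02, 0, 0.78, 0.02], [0.4, -0.05, 0, -0.02, 0, 0.78, 0.02]]}}

```text
clock: 4.75
position: [0.4316, 0.0898, 0.1365]
ee_rot: [2.225, 2.008, -0.205]
force: [-0.4, 0.3, -2.7]
width: 0.588
gripper_force: 49.9
```

Call:
{"method": "carry_out", "body": {"commands": [[0.4, -0.05, 0, -0.03, 0, 0.78, 0.02], [0.4, -0.05, 0, -0.03, 0, 0.78, 0.02], [0.4, -0.05, 0, -0.03, 0, 0.78, 0.02], [0.4, -0.04, 0, -0.04, 0, 0.78, 0.02], [0.4, -0.04, 0, -0.04, 0, 0.78, 0.02], [0.4, -0.03, 0, -0.04, 0, 0.78, 0.02], [0.4, -0.03, 0, -0.04, 0, 0.78, 0.02], [0.4, 0, 0, 0, 0, 0, 0]]}}

```text
clock: 5.55
position: [0.4305, 0.0796, 0.142]
ee_rot: [-2.162, -1.918, -0.389]
force: [0.9, 0.3, -1.6]
width: 0.588
gripper_force: 49.9
```

```bash
python3 - <<'E'
from h import *
s=arm.observe();print(s['clock'],s['position'],s['joints'].round(2),s['force'])
R=tool(-np.pi/4);d=R.as_matrix()[:,2]; g=W(-.129,0,.155)
plan(g+d*.011,R,6)
E
```

```text
5.55 [0.43047249 0.07963913 0.14200621] [-0.3   0.24  0.33  2.21 -0.63  0.77  0.38] [ 0.94083104  0.3083916  -1.61263881]
[-0.01, 0.0, -0.04, 0.01, 0.73, 0.0]
[-0.0, 0.0, -0.04, 0.01, 0.73, 0.0]
[-0.0, 0.0, -0.04, 0.01, 0.73, 0.0]
[0.0, 0.0, -0.04, 0.01, 0.73, 0.0]
[0.01, 0.0, -0.04, 0.01, 0.73, 0.0]
[0.01, 0.0, -0.04, 0.01, 0.73, 0.0]
```

Call:
{"method": "carry_out", "body": {"commands": [[0.4, 0, 0, -0.04, 0.01, 0.73, 0], [0.4, 0, 0, -0.04, 0.01, 0.73, 0], [0.4, 0, 0, -0.04, 0.01, 0.73, 0], [0.4, 0, 0, -0.04, 0.01, 0.73, 0], [0.4, 0, 0, -0.04, 0.01, 0.73, 0], [0.4, 0, 0, -0.04, 0.01, 0.73, 0], [0.4, 0, 0, 0, 0, 0, 0]]}}

```text
clock: 6.25
position: [0.4298, 0.0786, 0.146]
ee_rot: [-1.872, -1.671, -0.773]
force: [-0.7, -0.6, -3.5]
width: 0.585
gripper_force: 49.9
```

```bash
python3 - <<'E'
from h import *
s=arm.observe();print(s['clock'],s['position'],s['joints'].round(2),s['force'])
R=tool(-np.pi/4);d=R.as_matrix()[:,2]; g=W(-.129,0,.155)
plan(g+d*.011,R,1)
a=snap('scene','s2');b=snap('top','t2')
cv2.imwrite('pics/c2.png',np.hstack([cv2.resize(a['pixels'][100:300,200:420],(400,364)),cv2.resize(b['pixels'][130:290,200:376],(400,364))])[:,:,::-1])
P=pts(a);v,u=np.mgrid[:420,:560]
L=(P-np.r_[C,0]);lx=L@X;ly=L@Y;lz=P[...,2]
m=(abs(lx+.129)<.04)&(abs(ly)<.06)&(lz>.03)&(lz<.25)
for lo in np.arange(.04,.22,.02):
    k=m&(lz>lo)&(lz<lo+.02)
    if k.sum(): print(round(lo,2),k.sum(),'x',np.round(np.percentile(lx[k],[2,98])*1000),'y',np.round(np.percentile(ly[k],[2,98])*1000))
E
```

```text
6.25 [0.42981755 0.07858138 0.14602311] [ 0.11  0.43  0.26  2.23 -1.04  1.07  1.03] [-0.74585426 -0.57856333 -3.54667565]
[-0.02, 0.03, -0.08, -0.05, 0.01, 0.03]
0.04 3 x [-116. -105.] y [23. 31.]
0.06 76 x [-152.  -99.] y [ 8. 33.]
0.08 91 x [-148.  -97.] y [-18.  34.]
0.1 135 x [-151.  -97.] y [-17.  34.]
0.12 118 x [-146.  -97.] y [-18.  34.]
0.14 116 x [-162.  -91.] y [ 5. 34.]
0.16 245 x [-168.  -91.] y [-31.  31.]
0.18 178 x [-166.  -91.] y [-54.  20.]
0.2 74 x [-168.  -94.] y [-47. -12.]
```

View pics/c2.png

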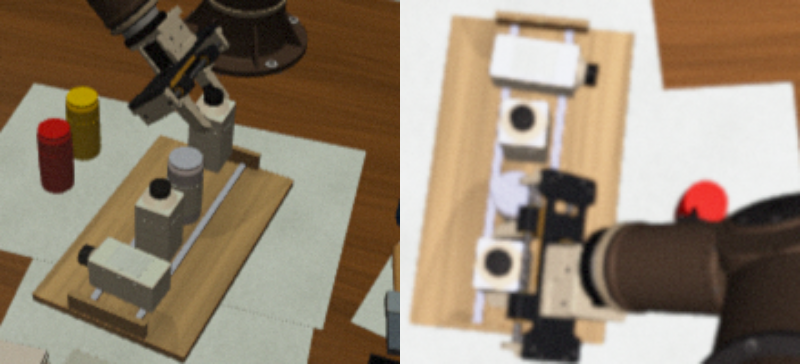

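Bottle_b is upright in the grip at left-panel (210,135), beside the can with its cap up. I'll measure how far it leans and how far off it is.

```bash
cat >> h.py <<'E'
def face(im,xc,zlo,zhi,ylo,yhi,xh=.022):
    L=pts(im)-np.r_[C,0];l=np.stack([L@X,L@Y,L[...,2]],-1)
    q=l[(abs(l[...,0]-xc)<xh)&(l[...,1]>ylo)&(l[...,1]<yhi)&(l[...,2]>zlo)&(l[...,2]<zhi)]
    for _ in range(4):
        A_=np.c_[np.ones(len(q)),q[:,0]-xc,q[:,2]-(zlo+zhi)/2];c=np.linalg.lstsq(A_,q[:,1],rcond=None)[0]
        r=abs(q[:,1]-A_@c);q=q[r<max(.004,2*np.median(r))] if len(q)>20 else q
    return len(q),'y(mm)',round(c[0]*1000,1),'yaw/x slope',round(c[1],3),'dy/dz',round(c[2],3)
E
python3 - <<'E'
from h import *
for f in('scene0','s2'):
    a=dict(np.load(f+'.npz'))
    print(f,'nb',face(a,.043,.035,.11,.012,.045))
a=dict(np.load('s2.npz'));print('b',face(a,-.129,.07,.15,.012,.05))
for f in('top0','t2'):
    t=dict(np.load(f+'.npz')); L=pts(t)-np.r_[C,0]
    for n,xc,h in(('nb cap',.043,(.138,.156)),('b cap',-.129,(.17,.205))):
        m=(abs(L@X-xc)<.025)&(abs(L@Y)<.03)&(L[...,2]>h[0])&(L[...,2]<h[1])&(t['pixels'].max(-1)<70)
        if m.sum(): print(f,n,m.sum(),(L[m]@X).mean(),(L[m]@Y).mean(),L[m][:,2].mean())
E
```

```text
scene0 nb (153, 'y(mm)', np.float64(31.4), 'yaw/x slope', np.float64(-0.009), 'dy/dz', np.float64(-0.002))
s2 nb (153, 'y(mm)', np.float64(31.6), 'yaw/x slope', np.float64(-0.003), 'dy/dz', np.float64(-0.005))
b (130, 'y(mm)', np.float64(32.5), 'yaw/x slope', np.float64(0.0), 'dy/dz', np.float64(0.002))
top0 nb cap 73 0.038852371405768076 0.00027333274199754196 0.14528350980294213
t2 nb cap 68 0.039052363372911895 0.00014375067743317455 0.14525599528076624
t2 b cap 73 -0.1279751058870056 0.0021513212018919882 0.19259109201400537
```

Call:
{"method": "carry_out", "body": {"commands": [[0.4, -0.14, -0.03, 0.1, 0, 0, 0], [0.4, -0.19, -0.03, 0.17, 0, 0, 0], [0.4, -0.19, -0.02, 0.17, 0, 0, 0], [0.4, -0.19, 0, 0.19, 0, 0, 0], [0.4, -0.19, 0, 0.19, 0, 0, 0], [0.4, -0.19, 0, 0.19, 0, 0, 0], [0.4, -0.08, 0, 0.08, 0, 0, 0], [0.4, 0, 0, 0, 0, 0, 0]]}}

```text
clock: 7.15
position: [0.4286, 0.0788, 0.1073]
ee_rot: [-1.869, -1.674, -0.778]
force: [-0.5, -0.5, -2.4]
width: 0.587
gripper_force: 49.9
```

Call:
{"method": "carry_out", "body": {"commands": [[0.4, -0.04, 0, 0.04, 0, 0, 0], [0.4, -0.04, 0, 0.04, 0, 0, 0], [0.4, -0.03, 0, 0.03, 0, 0, 0], [0.4, -0.03, 0, 0.03, 0, 0, 0], [0.4, 0, 0, 0, 0, 0, 0]]}}

```text
clock: 7.65
position: [0.4287, 0.0788, 0.1028]
ee_rot: [-1.868, -1.675, -0.779]
force: [0.5, -0.3, -2.9]
width: 0.583
gripper_force: 49.9
```

```bash
python3 - <<'E'
from h import *
s=arm.observe();print(s['clock'],s['position'],s['joints'].round(2),s['force'])
print('b',face(snap('scene','s3'),-.129,.03,.1,.012,.05))
t=snap('top','t3'); L=pts(t)-np.r_[C,0]
for n,xc,h in(('nb cap',.043,(.138,.156)),('b cap',-.129,(.13,.18))):
        m=(abs(L@X-xc)<.025)&(abs(L@Y)<.03)&(L[...,2]>h[0])&(L[...,2]<h[1])&(t['pixels'].max(-1)<70)
        if m.sum(): print(n,m.sum(),(L[m]@X).mean(),(L[m]@Y).mean(),L[m][:,2].mean())
E
```

```text
7.65 [0.42872569 0.07879607 0.10276387] [ 0.13  0.52  0.23  2.25 -1.12  1.02  1.16] [ 0.49833042 -0.32524425 -2.88871123]
b (106, 'y(mm)', np.float64(32.8), 'yaw/x slope', np.float64(0.003), 'dy/dz', np.float64(-0.002))
nb cap 68 0.038985214467910756 4.2066400720171035e-05 0.14496255918794462
b cap 63 -0.12935589603830452 0.0012545945446021667 0.14907160788404417
```

Call:
{"method": "carry_out", "body": {"commands": [[0.4, -0.05, 0, 0.01, 0, 0, 0], [0.4, -0.02, 0, 0.02, 0, 0, 0], [0.4, -0.02, 0, 0.02, 0, 0, 0], [0.4, 0, 0, 0, 0, 0, 0]]}}

```text
clock: 8.15
position: [0.4286, 0.0781, 0.1002]
ee_rot: [-1.868, -1.674, -0.779]
force: [0.2, -0.3, -3.2]
width: 0.584
gripper_force: 49.9
```

Call:
{"method": "carry_out", "body": {"commands": [[0.4, -0.02, 0, 0.02, 0, 0, 0], [0.4, 0, 0, 0, 0, 0, 0]]}}

```text
clock: 8.35
position: [0.4286, 0.0781, 0.0996]
ee_rot: [-1.868, -1.674, -0.779]
force: [0.1, 0.5, -2.5]
width: 0.587
gripper_force: 49.9
```

Call:
{"method": "carry_out", "body": {"commands": [[0.4, -0.02, 0, 0.02, 0, 0, 0], [0.4, 0, 0, 0, 0, 0, 0]]}}

```text
clock: 8.55
position: [0.4287, 0.0782, 0.0992]
ee_rot: [-1.868, -1.674, -0.78]
force: [-0.3, -1.2, 1.3]
width: 0.585
gripper_force: 49.9
```

Contact is felt, so I release and back off along the tool axis.

Call:
{"method": "carry_out", "body": {"commands": [[0.4, 0, 0, 0, 0, 0, 0], [0.7, 0, 0, 0, 0, 0, 0], [0.7, 0, 0, 0, 0, 0, 0], [0.7, 0, 0, 0, 0, 0, 0], [0.7, 0, 0, -0.2, 0, 0, 0], [0.7, 0, 0, -0.4, 0, 0, 0], [0.7, 0, 0, -0.6, 0, 0, 0], [0.7, 0, 0, -0.8, 0, 0, 0]]}}

```text
clock: 9.35
position: [0.4242, 0.0424, 0.1349]
ee_rot: [-1.868, -1.674, -0.778]
force: [-0.2, -1.1, 0.4]
width: 0.696
gripper_force: 0.0
```

Call:
{"method": "carry_out", "body": {"commands": [[0.7, 0, 0, -0.9, 0, 0, 0], [0.7, 0, 0, -0.9, 0, 0, 0], [0.7, 0.5, 0, -0.9, 0, 0, 0], [0.7, 0.5, 0, -0.8, 0, 0, 0], [0.8, 0.5, 0, -0.6, 0, 0, 0], [0.8, 0, 0, 0, 0, 0, 0]]}}

```text
clock: 9.95
position: [0.4199, -0.0044, 0.2355]
ee_rot: [-1.871, -1.677, -0.782]
force: [-0.7, -0.4, -0.1]
width: 0.789
gripper_force: 0.0
```

```bash
python3 - <<'E'
from h import *
s=arm.observe();print(s['clock'],s['position'],s['joints'].round(2),s['force'])
a=snap('scene','s4');print('b',face(a,-.129,.03,.11,.012,.05))
t=snap('top','t4'); L=pts(t)-np.r_[C,0]
for n,xc,h in(('nb cap',.043,(.138,.156)),('b cap',-.129,(.138,.156))):
        m=(abs(L@X-xc)<.025)&(abs(L@Y)<.03)&(L[...,2]>h[0])&(L[...,2]<h[1])&(t['pixels'].max(-1)<70)
        if m.sum(): print(n,m.sum(),(L[m]@X).mean(),(L[m]@Y).mean(),L[m][:,2].mean())
# bottle a: cap to -y ; grasp tilt -45, y=-.036
R=tool(-np.pi/4,np.radians(-2.3));d=R.as_matrix()[:,2]; g=W(.1275,-.036,.049)
w=g-d*.09; print('tgt',w)
plan(np.r_[w[:2]-.03*Y[:2],.24],R,10)
cv2.imwrite('pics/c4.png',np.hstack([a['pixels'],cv2.resize(t['pixels'],None,fx=.4,fy=1)[:,:224]])[:,:,::-1])
E
```

```text
9.95 [ 0.4198833  -0.00435647  0.23553069] [ 0.2   0.31  0.35  2.08 -0.84  1.31  0.91] [-0.72365094 -0.44241075 -0.07239152]
b (127, 'y(mm)', np.float64(32.2), 'yaw/x slope', np.float64(-0.002), 'dy/dz', np.float64(-0.007))
nb cap 66 0.03901369851533522 0.00012779847737451585 0.14511952106817297
b cap 62 -0.13071527896769752 0.00046178584911758845 0.14497619913762277
tgt [ 0.66987544 -0.05998189  0.11263961]
[-0.15, 1.02, -0.18, -0.03, -0.0, 0.04]
[-0.15, 1.02, -0.18, -0.03, -0.0, 0.04]
[-0.14, 1.02, -0.17, -0.03, -0.0, 0.04]
[-0.14, 1.02, -0.17, -0.03, -0.0, 0.04]
[-0.13, 1.03, -0.17, -0.03, -0.0, 0.04]
[-0.13, 1.03, -0.17, -0.03, -0.0, 0.04]
[-0.13, 1.03, -0.16, -0.03, -0.0, 0.04]
[-0.12, 1.03, -0.16, -0.03, -0.0, 0.04]
[-0.12, 1.03, -0.16, -0.03, -0.0, 0.04]
[-0.12, 1.03, -0.15, -0.03, -0.0, 0.04]
```

View pics/s4.png

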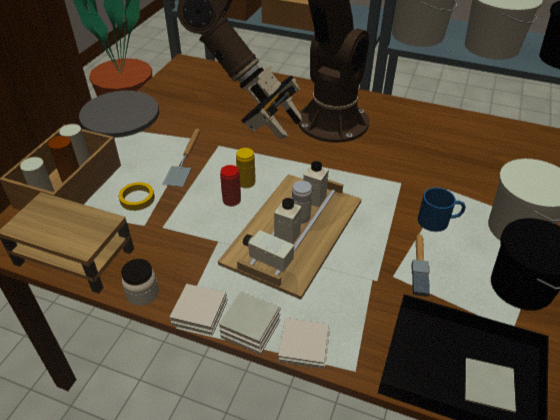

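Bottle_b stands at (317,183) in line with the row, with nothing else disturbed. Next is bottle_a.

Call:
{"method": "carry_out", "body": {"commands": [[0.8, -0.14, 0.93, -0.16, -0.03, 0, 0.04], [0.8, -0.14, 0.93, -0.16, -0.03, 0, 0.04], [0.8, -0.13, 0.93, -0.16, -0.03, 0, 0.04], [0.8, -0.13, 0.93, -0.15, -0.03, 0, 0.04], [0.8, -0.12, 0.93, -0.15, -0.03, 0, 0.04], [0.8, -0.12, 0.93, -0.15, -0.03, 0, 0.04], [0.8, -0.12, 0.93, -0.15, -0.03, 0, 0.04], [0.8, -0.11, 0.93, -0.15, -0.03, 0, 0.03]]}}

```text
clock: 10.85
position: [0.5989, -0.066, 0.2357]
ee_rot: [-1.906, -1.637, -0.788]
force: [-0.0, -0.5, -0.4]
width: 0.803
gripper_force: 0.0
```

Call:
{"method": "carry_out", "body": {"commands": [[0.8, -0.11, 0.93, -0.14, -0.03, 0, 0.03], [0.8, -0.11, 0.93, -0.14, -0.03, 0, 0.03], [0.8, -0.11, 0.93, -0.14, -0.03, 0, 0.03], [0.8, 0, 0, 0, 0, 0, 0]]}}

```text
clock: 11.25
position: [0.6669, -0.09, 0.2364]
ee_rot: [-1.918, -1.628, -0.793]
force: [0.0, 0.7, 0.0]
width: 0.797
gripper_force: 0.0
```

```bash
python3 - <<'E'
from h import *
s=arm.observe();print(s['clock'],s['position'],s['joints'].round(2),s['force'])
R=tool(-np.pi/4,np.radians(-2.3));d=R.as_matrix()[:,2]; g=W(.1275,-.036,.049)
plan(g-d*.065,R,7)
E
```

```text
11.25 [ 0.66685877 -0.08995107  0.23642621] [ 0.23  0.68  0.36  1.45 -0.94  1.5   0.68] [0.0445916  0.7041586  0.02140934]
[-0.38, -0.01, 0.76, 0.0, -0.0, -0.01]
[-0.38, -0.01, 0.76, 0.0, -0.0, -0.01]
[-0.38, -0.01, 0.76, 0.0, -0.0, -0.01]
[-0.38, -0.01, 0.76, 0.0, -0.0, -0.01]
[-0.38, -0.01, 0.76, 0.0, -0.0, -0.01]
[-0.38, -0.01, 0.76, 0.0, -0.0, -0.01]
[-0.38, -0.01, 0.76, 0.0, -0.0, -0.01]
```

Call:
{"method": "carry_out", "body": {"commands": [[0.8, -0.38, -0.01, 0.76, 0, 0, 0], [0.8, -0.38, -0.01, 0.76, 0, 0, 0], [0.8, -0.38, -0.01, 0.76, 0, 0, 0], [0.8, -0.38, -0.01, 0.76, 0, 0, 0], [0.8, -0.38, -0.01, 0.76, 0, 0, 0], [0.8, -0.38, -0.01, 0.76, 0, 0, 0], [0.8, -0.38, -0.01, 0.76, 0, 0, 0], [0.8, 0, 0, 0, 0, 0, 0]]}}

```text
clock: 12.05
position: [0.6694, -0.0407, 0.0943]
ee_rot: [-1.916, -1.625, -0.79]
force: [-0.0, -0.0, -0.6]
width: 0.801
gripper_force: 0.0
```

```bash
python3 - <<'E'
from h import *
s=arm.observe();print(s['clock'],s['position'],s['joints'].round(2),s['force'])
R=tool(-np.pi/4,np.radians(-2.3));d=R.as_matrix()[:,2]; g=W(.1275,-.036,.049)
plan(g+d*.011,R,4)
t=snap('scene','s5')
cv2.imwrite('pics/c5.png',cv2.resize(t['pixels'][160:310,180:340],(640,600))[:,:,::-1])
E
```

```text
12.05 [ 0.66941651 -0.04066926  0.09433017] [ 0.19  0.81  0.3   1.6  -1.03  1.29  0.85] [-0.01213695 -0.00985647 -0.61438014]
[-0.01, 0.04, 0.75, -0.01, -0.01, -0.02]
[-0.01, 0.04, 0.75, -0.01, -0.01, -0.02]
[-0.01, 0.04, 0.75, -0.01, -0.01, -0.02]
[-0.01, 0.04, 0.75, -0.01, -0.01, -0.02]
```

View pics/c5.png

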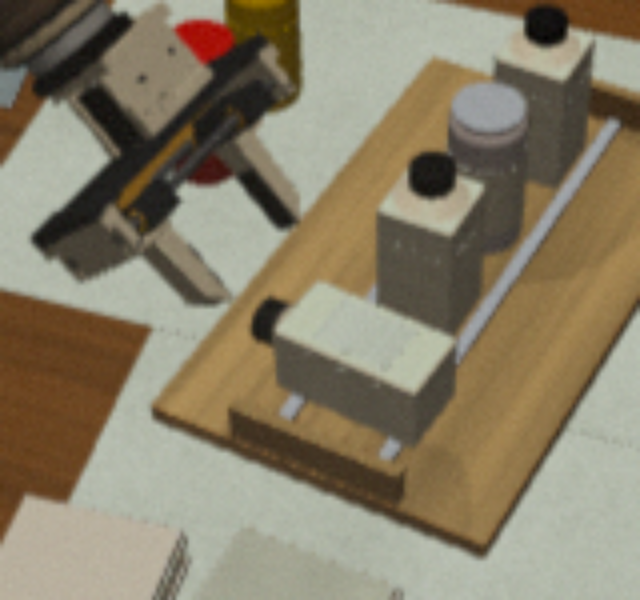

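The gripper is lined up with bottle_a's cap end; the fingers are at crop (205,290) and (280,215), clear of the neighbour. I narrow the opening a little and go in.

Call:
{"method": "carry_out", "body": {"commands": [[0.72, 0, 0.04, 0.75, 0, 0, -0.02], [0.72, 0, 0.04, 0.75, 0, 0, -0.02], [0.72, -0.01, 0.04, 0.75, 0, 0, -0.02], [0.72, -0.01, 0.04, 0.75, 0, 0, -0.02], [0.72, 0, 0, 0, 0, 0, 0], [0.4, 0, 0, 0, 0, 0, 0], [0.4, 0, 0, 0, 0, 0, 0], [0.4, 0, 0, 0, 0, 0, 0]], "squeeze": 50}}

```text
clock: 12.9
position: [0.6837, 0.0074, 0.0446]
ee_rot: [-1.915, -1.637, -0.798]
force: [-0.1, -1.2, -1.5]
width: 0.586
gripper_force: 49.8
```

Call:
{"method": "carry_out", "body": {"commands": [[0.4, 0, 0, 0, 0, 0, 0], [0.4, 0, 0, 0, 0, 0, 0], [0.4, 0.2, 0, -0.2, 0, 0, 0], [0.4, 0.5, 0, -0.5, 0, 0, 0], [0.4, 0.5, 0, -0.5, 0, 0, 0], [0.4, 0.5, 0, -0.5, 0, 0, 0], [0.4, 0.5, 0, -0.5, 0, 0, 0], [0.4, 0.3, 0, -0.3, 0, 0, 0]]}}

```text
clock: 13.7
position: [0.6839, 0.0085, 0.1356]
ee_rot: [-1.913, -1.639, -0.8]
force: [0.2, -0.6, -4.4]
width: 0.584
gripper_force: 49.8
```

```bash
python3 - <<'E'
from h import *
s=arm.observe();print(s['clock'],s['position'],s['joints'].round(2),s['force'])
R=tool(np.pi/4);d=R.as_matrix()[:,2]; g=W(.129,0,.155)
plan(g+d*.011,R,22)
E
```

```text
13.7 [0.68388085 0.00848404 0.13561353] [ 0.12  0.74  0.29  1.6  -1.04  1.27  0.77] [ 0.1716395  -0.57659037 -4.37960059]
[0.04, -0.0, 0.01, 0.0, -0.71, -0.02]
[0.04, -0.0, 0.01, 0.0, -0.71, -0.02]
[0.04, -0.0, 0.01, 0.0, -0.71, -0.02]
[0.05, -0.0, 0.0, 0.0, -0.71, -0.02]
[0.05, -0.0, 0.0, 0.0, -0.71, -0.02]
[0.05, -0.0, -0.0, 0.0, -0.71, -0.02]
[0.05, -0.0, -0.01, 0.0, -0.71, -0.02]
[0.04, -0.0, -0.01, 0.0, -0.71, -0.02]
[0.04, -0.0, -0.01, 0.0, -0.71, -0.02]
[0.04, -0.0, -0.02, 0.0, -0.71, -0.02]
[0.04, -0.0, -0.02, 0.0, -0.71, -0.02]
[0.04, -0.0, -0.02, 0.0, -0.71, -0.02]
[0.04, -0.0, -0.02, 0.0, -0.71, -0.02]
[0.04, -0.0, -0.03, 0.0, -0.71, -0.02]
[0.03, -0.0, -0.03, 0.0, -0.71, -0.02]
[0.03, -0.0, -0.03, 0.0, -0.71, -0.02]
[0.03, -0.0, -0.03, 0.0, -0.71, -0.02]
[0.03, -0.0, -0.04, 0.0, -0.71, -0.02]
[0.03, -0.0, -0.04, 0.0, -0.71, -0.02]
[0.02, -0.0, -0.04, 0.0, -0.71, -0.02]
[0.02, -0.0, -0.04, 0.0, -0.71, -0.02]
[0.02, -0.0, -0.04, 0.0, -0.71, -0.02]
```

Call:
{"method": "carry_out", "body": {"commands": [[0.4, 0.04, 0, 0.01, 0, -0.4, -0.02], [0.4, 0.04, 0, 0.01, 0, -0.71, -0.02], [0.4, 0.04, 0, 0.01, 0, -0.71, -0.02], [0.4, 0.05, 0, 0, 0, -0.71, -0.02], [0.4, 0.05, 0, 0, 0, -0.71, -0.02], [0.4, 0.05, 0, 0, 0, -0.71, -0.02], [0.4, 0.05, 0, -0.01, 0, -0.71, -0.02], [0.4, 0.04, 0, -0.01, 0, -0.71, -0.02]]}}

```text
clock: 14.5
position: [0.6842, 0.0173, 0.1376]
ee_rot: [-2.247, -1.951, -0.291]
force: [-0.3, -0.2, -2.8]
width: 0.583
gripper_force: 49.8
```

Call:
{"method": "carry_out", "body": {"commands": [[0.4, 0.04, 0, -0.01, 0, -0.71, -0.02], [0.4, 0.04, 0, -0.02, 0, -0.71, -0.02], [0.4, 0.04, 0, -0.02, 0, -0.71, -0.02], [0.4, 0.04, 0, -0.02, 0, -0.71, -0.02], [0.4, 0.04, 0, -0.02, 0, -0.71, -0.02], [0.4, 0.04, 0, -0.03, 0, -0.71, -0.02], [0.4, 0.03, 0, -0.03, 0, -0.71, -0.02], [0.4, 0, 0, 0, 0, 0, 0]]}}

```text
clock: 15.3
position: [0.685, 0.0288, 0.1396]
ee_rot: [2.217, 1.959, -0.266]
force: [-0.4, 2.1, -4.0]
width: 0.587
gripper_force: 49.8
```

```bash
python3 - <<'E'
from h import *
s=arm.observe();print(s['clock'],s['position'],s['joints'].round(2),s['force'])
R=tool(np.pi/4);d=R.as_matrix()[:,2]; g=W(.129,0,.155)
plan(g+d*.011,R,7)
E
```

```text
15.3 [0.68503812 0.02876933 0.13963423] [-0.69  0.75  0.78  1.51 -0.29  1.1  -0.04] [-0.44839204  2.08600968 -3.95973303]
[-0.0, -0.0, -0.04, 0.01, -0.77, -0.01]
[-0.0, -0.0, -0.04, 0.01, -0.77, -0.01]
[-0.01, -0.0, -0.04, 0.01, -0.77, -0.01]
[-0.01, -0.0, -0.04, 0.01, -0.77, -0.01]
[-0.01, -0.0, -0.04, 0.01, -0.77, -0.01]
[-0.02, -0.0, -0.04, 0.01, -0.77, -0.01]
[-0.02, -0.0, -0.04, 0.01, -0.77, -0.01]
```

Call:
{"method": "carry_out", "body": {"commands": [[0.4, 0, 0, -0.04, 0.01, -0.77, -0.01], [0.4, 0, 0, -0.04, 0.01, -0.77, -0.01], [0.4, 0, 0, -0.04, 0.01, -0.77, -0.01], [0.4, -0.01, 0, -0.04, 0.01, -0.77, -0.01], [0.4, -0.01, 0, -0.04, 0.01, -0.77, -0.01], [0.4, -0.02, 0, -0.04, 0.01, -0.77, -0.01], [0.4, -0.02, 0, -0.04, 0.01, -0.77, -0.01], [0.4, 0, 0, 0, 0, 0, 0]]}}

```text
clock: 16.1
position: [0.685, 0.028, 0.145]
ee_rot: [1.881, 1.664, -0.78]
force: [0.2, 0.4, -4.5]
width: 0.584
gripper_force: 49.8
```

```bash
cat >> h.py <<'E'
def cap(t,xc,lo,hi):
    L=pts(t)-np.r_[C,0]
    m=(abs(L@X-xc)<.03)&(abs(L@Y)<.035)&(L[...,2]>lo)&(L[...,2]<hi)&(t['pixels'].max(-1)<70)
    return m.sum(),np.round([(L[m]@X).mean(),(L[m]@Y).mean(),L[m][:,2].mean()],4) if m.sum() else 0
E
python3 - <<'E'
from h import *
s=arm.observe();print(s['clock'],s['position'],s['joints'].round(2),s['force'])
R=tool(np.pi/4);d=R.as_matrix()[:,2]; g=W(.129,0,.155)
plan(g+d*.011,R,1)
a=snap('scene','s6');b=snap('top','t6')
cv2.imwrite('pics/c6.png',np.hstack([cv2.resize(a['pixels'][100:300,200:420],(400,364)),cv2.resize(b['pixels'][130:290,180:356],(400,364))])[:,:,::-1])
print(cap(b,.129,.17,.205),cap(b,.043,.138,.156))
# -y and +x faces of a in scene view; +x face slope
L=pts(a)-np.r_[C,0];lx,ly,lz=L@X,L@Y,L[...,2]
m=(abs(lx-.129)<.045)&(abs(ly)<.045)&(lz>.06)&(lz<.18)
for lo in np.arange(.06,.18,.02):
    k=m&(lz>lo)&(lz<lo+.02)
    if k.sum()>5: print(round(lo,2),k.sum(),'x',np.round(np.percentile(lx[k],[2,98])*1000),'y',np.round(np.percentile(ly[k],[2,98])*1000))
print(face(a,.129,.065,.12,.012,.05))
E
```

```text
16.1 [0.68501025 0.02802179 0.14498586] [-0.91  1.03  0.95  1.37 -0.03  1.29 -0.27] [ 0.24287361  0.4113624  -4.53194038]
[0.01, -0.02, -0.14, -0.04, 0.0, -0.02]
(np.int64(87), array([ 0.1319, -0.007 ,  0.191 ])) (np.int64(69), array([0.0392, 0.0005, 0.1446]))
0.06 113 x [145. 158.] y [-27.  25.]
0.08 91 x [153. 159.] y [-25.  22.]
0.1 75 x [155. 160.] y [-28.  12.]
0.12 35 x [155. 161.] y [-28.  -3.]
0.14 35 x [104. 160.] y [-28.   4.]
0.16 79 x [101. 159.] y [-27.  25.]
(4, 'y(mm)', np.float64(20.7), 'yaw/x slope', np.float64(0.045), 'dy/dz', np.float64(-0.108))
```

View pics/c6.png

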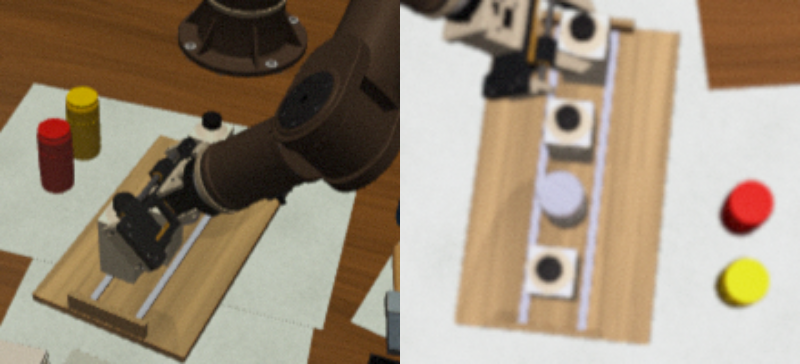

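Bottle_a is upright at right-panel (583,30), but about 6 mm to the right of the middle line. I correct that and lower it.

Call:
{"method": "carry_out", "body": {"commands": [[0.4, 0.09, -0.06, -0.09, 0, 0, 0], [0.4, 0.18, -0.06, 0.02, 0, 0, 0], [0.4, 0.18, 0, 0.18, 0, 0, 0], [0.4, 0.18, 0, 0.18, 0, 0, 0], [0.4, 0.18, 0, 0.18, 0, 0, 0], [0.4, 0.18, 0, 0.18, 0, 0, 0], [0.4, 0.1, 0, 0.1, 0, 0, 0], [0.4, 0, 0, 0, 0, 0, 0]]}}

```text
clock: 17.0
position: [0.683, 0.0312, 0.115]
ee_rot: [1.884, 1.658, -0.78]
force: [-0.1, -0.4, -3.1]
width: 0.59
gripper_force: 49.8
```

```bash
python3 - <<'E'
from h import *
s=arm.observe();print(s['clock'],s['position'],s['joints'].round(2),s['force'])
a=snap('scene','s7');b=snap('top','t7')
print(cap(b,.129,.138,.18),cap(b,.043,.138,.156),cap(b,-.129,.138,.156))
L=pts(a)-np.r_[C,0];lx,ly,lz=L@X,L@Y,L[...,2]
m=(abs(lx-.129)<.045)&(abs(ly)<.045)&(lz>.025)&(lz<.15)&(lx>.145)
for lo in np.arange(.02,.14,.02):
    k=m&(lz>lo)&(lz<lo+.02)
    if k.sum()>5: print(round(lo,2),k.sum(),'x',np.round(np.percentile(lx[k],[2,50,98])*1000),'y',np.round(np.percentile(ly[k],[2,98])*1000))
E
```

```text
17.0 [0.68299623 0.03122393 0.11502657] [-0.91  1.06  0.94  1.39 -0.05  1.25 -0.3 ] [-0.12262082 -0.37661866 -3.05280777]
(np.int64(91), array([0.1323, 0.0007, 0.1587])) (np.int64(70), array([0.0389, 0.0002, 0.1453])) (np.int64(69), array([-0.131 ,  0.0003,  0.1454]))
0.02 50 x [148. 153. 155.] y [-25.  28.]
0.04 103 x [150. 154. 157.] y [-23.  27.]
0.06 82 x [151. 155. 158.] y [-26.  19.]
0.08 46 x [153. 155. 158.] y [-25.   6.]
0.1 20 x [154. 155. 157.] y [-24. -10.]
0.12 53 x [145. 151. 158.] y [-24.   0.]
```

```bash
python3 - <<'E'
from h import *
s=arm.observe();print(s['clock'],s['position'],s['dq'].round(3))
for f in('t6','t7'):
    t=dict(np.load(f+'.npz'));L=pts(t)-np.r_[C,0]
    for xc in(.129,.043,-.129):
        # highest cluster: cap circle
        m=(abs(L@X-xc)<.025)&(abs(L@Y)<.03)&(t['pixels'].max(-1)<60)&(L[...,2]>.13)
        m=cv2.morphologyEx(m.astype(np.uint8),cv2.MORPH_OPEN,np.ones((5,5),np.uint8))
        n,lab,st,ce=cv2.connectedComponentsWithStats(m)
        for i in range(1,n):
            k=lab==i;print(f,xc,st[i],np.round([(L[k]@X).mean()*1000,(L[k]@Y).mean()*1000,L[k][:,2].mean()*1000],1))
        # paler shoulder/top face of body
    
c=cv2.resize(t['pixels'][125:205,200:310],(770,560),interpolation=cv2.INTER_CUBIC);cv2.imwrite('pics/c7.png',c[:,:,::-1])
E
```

```text
17.1 [0.68336492 0.03114598 0.11593059] [ 0.002 -0.007  0.003 -0.003 -0.     0.    -0.001]
t6 0.129 [256 138   8   9  68] [128.8  -7.9 192. ]
t6 0.043 [250 178   7   8  54] [ 38.9   0.6 144.6]
t6 -0.129 [242 244   6   8  44] [-129.7    2.   145.2]
t7 0.129 [255 143   8   8  61] [127.3  -3.6 161.1]
t7 0.043 [250 178   7   8  54] [ 38.8   0.5 145.2]
t7 -0.129 [242 244   7   8  52] [-129.7    0.5  145.3]
```

View pics/c7.png

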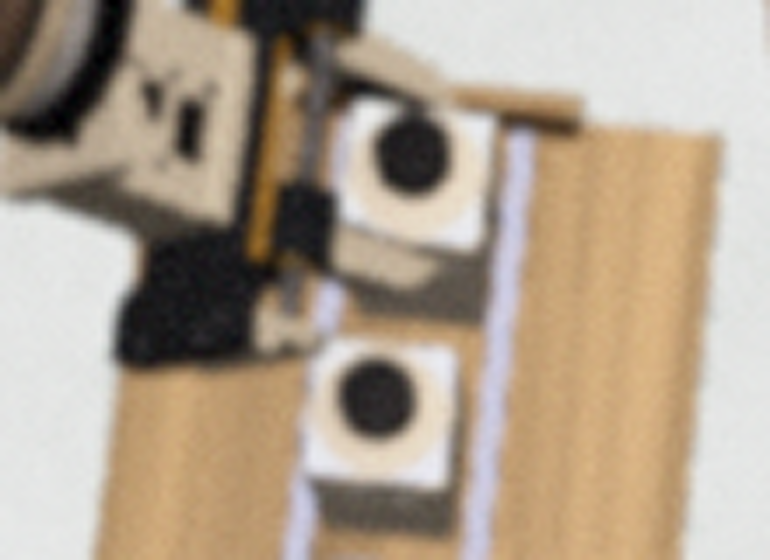

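The crop shows bottle_a's cap at (412,155), upright and still about 4 mm right of the middle. I correct that first.

Call:
{"method": "carry_out", "body": {"commands": [[0.4, 0.06, 0, -0.06, 0, 0, 0], [0.4, 0.06, 0, -0.06, 0, 0, 0], [0.4, 0.08, 0, 0.08, 0, 0, 0], [0.4, 0, 0, 0, 0, 0, 0], [0.4, 0, 0, 0, 0, 0, 0]]}}

```text
clock: 17.6
position: [0.6837, 0.0354, 0.1129]
ee_rot: [1.884, 1.657, -0.779]
force: [0.3, 0.1, -2.4]
width: 0.588
gripper_force: 49.8
```

```bash
cat >> h.py <<'E'
def caps(t,xs=(.129,.043,-.129)):
    L=pts(t)-np.r_[C,0]
    for xc in xs:
        m=(abs(L@X-xc)<.025)&(abs(L@Y)<.03)&(t['pixels'].max(-1)<60)&(L[...,2]>.13)
        m=cv2.morphologyEx(m.astype(np.uint8),cv2.MORPH_OPEN,np.ones((5,5),np.uint8))
        n,lab,st,ce=cv2.connectedComponentsWithStats(m)
        for i in range(1,n):
            k=lab==i;print(xc,st[i],np.round([(L[k]@X).mean()*1000,(L[k]@Y).mean()*1000,L[k][:,2].mean()*1000],1))
E
python3 - <<'E'
from h import *
print(arm.observe()['position']);caps(snap('top','t8'))
E
```

```text
[0.68373644 0.03540806 0.11291619]
0.129 [254 143   7   9  59] [126.7   0.2 158.3]
0.043 [250 178   8   8  59] [ 38.8  -0.3 144.9]
-0.129 [242 245   7   7  47] [-131.     0.7  145. ]
```

Centred. I lower the remaining ~13 mm.

Call:
{"method": "carry_out", "body": {"commands": [[0.4, 0.05, 0, 0.05, 0, 0, 0], [0.4, 0.06, 0, 0.06, 0, 0, 0], [0.4, 0.06, 0, 0.06, 0, 0, 0], [0.4, 0.05, 0, 0.05, 0, 0, 0], [0.4, 0.04, 0, 0.04, 0, 0, 0], [0.4, 0.02, 0, 0.02, 0, 0, 0], [0.4, 0.02, 0, 0.02, 0, 0, 0], [0.4, 0, 0, 0, 0, 0, 0]]}}

```text
clock: 18.45
position: [0.6839, 0.0355, 0.1023]
ee_rot: [1.884, 1.657, -0.779]
force: [0.3, -0.1, -3.6]
width: 0.583
gripper_force: 49.8
```

Call:
{"method": "carry_out", "body": {"commands": [[0.4, 0.02, 0, 0.02, 0, 0, 0], [0.4, 0, 0, 0, 0, 0, 0]]}}

```text
clock: 18.65
position: [0.6839, 0.0355, 0.1016]
ee_rot: [1.884, 1.657, -0.779]
force: [-0.7, -0.4, -3.0]
width: 0.586
gripper_force: 49.8
```

```bash
python3 - <<'E'
from h import *
print(arm.observe()['position']);caps(snap('top','t9'))
E
```

```text
[0.68386373 0.03546819 0.10164175]
0.129 [254 145   7   8  55] [126.7   0.7 147.1]
0.043 [250 178   8   8  58] [ 38.5  -0.2 145.4]
-0.129 [242 245   7   7  48] [-130.8    0.5  145.1]
```

Call:
{"method": "carry_out", "body": {"commands": [[0.4, 0.02, 0, 0.02, 0, 0, 0], [0.4, 0, 0, 0, 0, 0, 0]]}}

```text
clock: 18.9
position: [0.6838, 0.0355, 0.1009]
ee_rot: [1.884, 1.658, -0.779]
force: [0.4, 0.5, -3.6]
width: 0.585
gripper_force: 49.8
```

Call:
{"method": "carry_out", "body": {"commands": [[0.4, 0.02, 0, 0.02, 0, 0, 0], [0.4, 0, 0, 0, 0, 0, 0]]}}

```text
clock: 19.1
position: [0.6839, 0.0354, 0.1003]
ee_rot: [1.884, 1.657, -0.779]
force: [-0.6, -0.5, -3.2]
width: 0.586
gripper_force: 49.8
```

Call:
{"method": "carry_out", "body": {"commands": [[0.4, 0.01, 0, 0.01, 0, 0, 0], [0.4, 0, 0, 0, 0, 0, 0]]}}

```text
clock: 19.3
position: [0.6839, 0.0353, 0.1002]
ee_rot: [1.884, 1.657, -0.779]
force: [-0.5, 0.3, -1.3]
width: 0.58
gripper_force: 49.8
```

Call:
{"method": "carry_out", "body": {"commands": [[0.4, 0.015, 0, 0.015, 0, 0, 0], [0.4, 0, 0, 0, 0, 0, 0]]}}

```text
clock: 19.5
position: [0.6839, 0.0353, 0.1002]
ee_rot: [1.884, 1.657, -0.779]
force: [-2.4, 2.6, 5.0]
width: 0.588
gripper_force: 49.9
```

Firm contact on the board. I release and retract.

Call:
{"method": "carry_out", "body": {"commands": [[0.7, 0, 0, 0, 0, 0, 0], [0.7, 0, 0, 0, 0, 0, 0], [0.7, 0, 0, 0, 0, 0, 0], [0.7, 0, 0, -0.2, 0, 0, 0], [0.7, 0, 0, -0.4, 0, 0, 0], [0.7, 0, 0, -0.6, 0, 0, 0], [0.7, 0, 0, -0.8, 0, 0, 0], [0.7, 0, 0, -0.9, 0, 0, 0]]}}

```text
clock: 20.3
position: [0.6902, 0.0873, 0.1515]
ee_rot: [1.884, 1.657, -0.779]
force: [-0.3, 0.4, 0.2]
width: 0.698
gripper_force: 0.0
```

Call:
{"method": "carry_out", "body": {"commands": [[0.7, 0, 0, -0.9, 0, 0, 0], [0.7, 0, 0, -0.9, 0, 0, 0], [0.7, -0.4, 0, -0.9, 0, 0, 0], [0.7, -0.4, 0, -0.6, 0, 0, 0], [0.7, 0, 0, 0, 0, 0, 0], [0.7, 0, 0, 0, 0, 0, 0]]}}

```text
clock: 20.9
position: [0.6957, 0.1307, 0.2233]
ee_rot: [1.884, 1.658, -0.778]
force: [0.2, -0.1, -0.1]
width: 0.7
gripper_force: 0.0
```

```bash
python3 - <<'E'
from h import *
s=arm.observe();print(s['clock'],s['position'],s['force']);caps(snap('top','t10'));a=snap('scene','s10')
print(face(a,.129,.035,.11,.012,.05),face(a,.043,.035,.11,.012,.045),face(a,-.129,.035,.11,.012,.05))
E
```

```text
20.9 [0.69574239 0.13072639 0.22331657] [ 0.16498262 -0.07230629 -0.07781472]
0.129 [254 146   7   8  54] [124.5   0.4 145.4]
0.043 [250 179   5   6  30] [ 38.6   3.4 144.9]
-0.129 [242 245   7   7  48] [-130.8    0.5  145.4]
(170, 'y(mm)', np.float64(31.9), 'yaw/x slope', np.float64(-0.019), 'dy/dz', np.float64(-0.002)) (138, 'y(mm)', np.float64(31.6), 'yaw/x slope', np.float64(0.007), 'dy/dz', np.float64(-0.005)) (69, 'y(mm)', np.float64(32.1), 'yaw/x slope', np.float64(-0.001), 'dy/dz', np.float64(0.005))
```

View pics/s10.png

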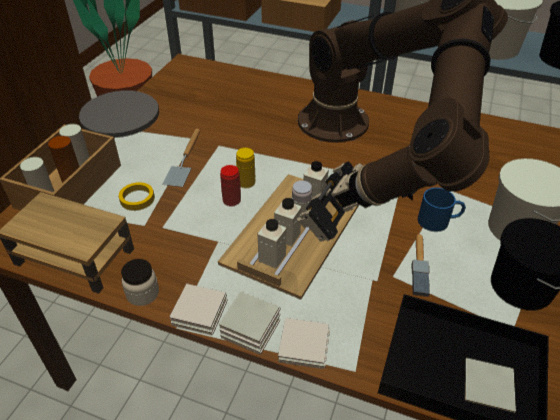

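All four stand in the row: (270,243), (288,218), (303,197) and (317,180). The gripper is free of them.

```bash
python3 -c "from cell import arm; print(arm.sign_off())"
```

```text
the job is handed in; nothing more can be done
None
```

Both tipped bottles now stand upright in the row's two free places (bottle_b at place 1, bottle_a at place 4), within about 1 mm of the channel's middle and 5 mm of their places by camera, and the neighbours and other things look undisturbed; I handed the job in at about 21 s, but the hand-in gave no verdict.

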